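Show the gold calculator to the inspection camera

TASK

Pull the wooden stock cabinet's drawer fully out to its stop, leave it open, and take out the gold calculator. Finish while holding it still in the air, keys up, in front of the tilted, upward-looking inspection camera: underside square to the lens, centred, 100 mm away, long sides along those of the white light panel, either end forward. The black calculator stays lying in the drawer, and nothing else on the counter is disturbed.

Things in the scene. Friction and masses are not known exactly. Their poses are not given: they have to be found in the camera images.
- cabinet_front (a point): Low wooden cabinet with one drawer, 220 (x) x 340 (y) x 100 mm high, fixed to the counter. This point: on the counter, under the middle of the shut drawer's face; it does not move with the drawer. z up; x points into the cabinet, so the front faces -x and the drawer slides straight out to -x. The cabinet's top board begins 15 mm behind this point.
- cabinet_drawer0 (a joint): How far the drawer is out, in m: 0 shut, 0.150 at its stop. Starts 0 to 0.020; slides with about 1 N of friction and light damping, stays where it is left. Inside, the drawer is open-topped, 175 mm (x) x 298 mm (y); its floor is 32 mm above the counter, its side and back walls' top 78 mm, its front panel's top 88 mm.
- cabinet_drawer0_handle (a point): Middle of the drawer's steel bar handle, moving with the drawer; axes as the cabinet's. The bar is 11 mm thick and 120 mm long along y, 62 mm above the counter, 38 mm below the cabinet's top; its axis stands 35 mm in front of the drawer's face, held by two thin stems 51 mm either side of the middle. The inside of the drawer's front wall lies 56 mm behind it.
- gold_calc: Gold pocket calculator with a red LED window, 104 (x) x 56 (y) x 32 mm (z), 0.11 to 0.22 kg. It starts lying keys up in the left or right half of the drawer, its length roughly along the drawer's slide. Origin: centre of its underside; x along its length towards the display, z out of the key face.
- black_calc: Black pocket calculator of the same shape and size with grey keys, lying in the other half of the same drawer, at least 50 mm from the gold one; it stays in the drawer. Origin and axes as the gold one's.
- spot (a point): Where the centre of the gold calculator's underside must be: in the air on the camera's optical axis, 100 mm from the lens, 201 mm above the counter. Axes are the camera head's: z along the optical axis away from the lens, leaning 25 degrees from vertical towards the camera's front (roughly to the robot); x along the long side of the head's face, rising away from the front; y level.
- lens (a point): Centre of the lens glass, 110 mm above the counter; axes as spot. The lens is a black ring, 46 mm across, in the middle of the camera head: a grey box 150 (x) x 100 (y) x 26 mm with a white light panel 134 x 84 mm on its tilted face, 2 mm behind the lens. It stands on a post on a dark foot 150 x 120 x 16 mm, fixed to the counter.
- carry_case: Blue plastic carry case, 200 x 130 x 50 mm, loose, a bystander. Origin: centre of its underside.
- tape_dispenser: Stainless tape dispenser, 150 x 55 mm, 85 mm high, loose, a bystander. Origin: centre of its underside.
- coin_dish: White ceramic coin dish, 124 mm across, 24 mm high, loose, a bystander. Origin: centre of its underside.
- sharpener: Red metal pencil sharpener with a crank, 90 x 55 mm, 101 mm high, loose, a bystander. Origin: centre of its underside.

How it is judged:
By the outcome, as a careful person would: the job done as asked, in the order asked, and still so for the second after the job is handed in, while the arm keeps its last pose, push and grip.
It also fails if it takes over 58 s, if anything falls off the work surface, if the arm or the gripper's body presses on something with over 40 N, if the wrist force passes 120 N, or if a joint passes its speed limit or range.

ROBOT

A 6-joint arm with a two-finger parallel gripper is mounted at the origin on the work surface. World frame = base frame: x ahead of the robot, y to its left, z up, the work surface at z = 0. Lengths are in mm, angles in rad, forces in N, time in s.
With the tool pointing down it reaches from about 425 to 950 mm from the base axis. Payload 14.7 kg.
Tool frame: the origin (TCP) lies at the very end of the fingers, on their centre line; the grasp point (between the pads) lies 19 mm behind it; z points along the fingers, y is the line along which they close (so a half turn about z gives the same grasp; the last joint's range is limited). The gripper opens to 85 mm and grips with 20 to 120 N. Pads are 22 mm wide; open, the fingers measure 114 mm over their backs; the gripper's body (76 mm by 85 mm) begins 54 mm behind the grasp point. The pads swing forward as they close: fully open they stand 13 mm farther back than shut.
Start: joints at [1.121, 0.48, 1.596, -0, 1.065, -0.047], TCP at [254.773, 597.982, 231.297] pointing down, gripper open.
Joint ranges: [-2.75, 2.75], [-0.82, 2.05], [0.23, 2.67], [-1.56, 4.7], [0.09, 2.69], [-2.92, 2.92]. Speed limits (rad/s): [1.89, 1.89, 2.39, 3.01, 3.01, 3.01].

INTERFACE

Orientations are given as a rotation vector (axis times angle).
In Python, from station import bot gives the robot as it stands. The module is installed in compiled form; this text tells all that it offers.
- The arm moves only by the shell command python3 -m crank 'ROWS'. ROWS is a JSON object whose one key "motion" holds a list of rows, each a list of 3 entries, a list of its own where there are three numbers: the turn, a rotation vector about the world's x, y, z in degrees, then the shift along the world's x, y, z in cm, then the closure, from -1 (fully open) to 1 (shut). In form: {"motion": [[[rx, ry, rz], [dx, dy, dz], jaw], ...]}. A call has exactly 8 rows; each row shifts and turns the commanded pose from where the row before left it; what a row does not reach is not made up. A row lasts 1/8 s, in which the tool goes at most 62.5 mm and 10.7 degrees, less where a joint would pass 70% of its speed; a pose out of reach is approached as far as the arm can. A call is refused whole if a number of a shift passes 6.25 or a number of a turn 10.7, either way. A call with a gripper value outside its range is refused whole. The fingers move at their own pace and stop on an object; the grip force is fixed at half the most. Time passes only in rows, so rows that do not move let the fingers close, or fill a call up. It gives the time, the measured TCP pose, the force, the opening and the grip force at its end, in the units of the state.
- bot.read_state(): the state, without advancing time (a new reading comes with each control period).
- bot.read_camera(name): name is "side" or "top"; returns a dict with "img" (480x640x3 uint8, red, green, blue), "depth" (480x640 float32, mm along the optical axis (not along the pixel's ray), 0 where there is no reading), "fovy" (degrees; the focal length in pixels is half the picture's height over the tangent of half this angle, whatever the lens; pixels are square), "cx", "cy" (the principal point, pixels), "R" (3x3) and "t" (3): a world point X has camera coordinates R X + t. Camera axes: x right, y down, z forward; pixel columns grow to the right and rows downward; lengths in mm; the calibration is good to about 2 mm. A picture is of the moment at which its call begins.
- bot.sign_off(): hands the job in; it is judged then, once.
The state is a dict: "time": time; "joint_pos": joint angles; "joint_velocities": joint speeds; "joint_torque": joint torques, N m; "tool_pos": TCP position; "eef_rot": TCP orientation; "wrist_force": force on the tool from outside, world axes, zero at the start; "torque": the same for the moment, N m; "opening": opening from 0.0 (shut) to 1.0 (fully open); "grip_force": force on a finger pad.
Only numpy, scipy, OpenCV 4.12 (cv2) and the standard library are available. Lean on these libraries where they do the work, as an engineer would, in place of code of your own. Each camera call takes 0.05 s, during which the arm holds its last target. There are 200 camera calls.

## Working session

There is one attempt and no reset: what is moved stays moved. The work goes in short steps, Python scripts to look and compute and a shell command to move; the robot and the scene stay as the last step left them, time stands still between calls to the robot, and variables do not carry over. Pictures are saved under pics/ and viewed, at most 10 in all, crops included, and the job is handed in when it is done.

```bash
mkdir -p pics
python3 - <<'E'
from station import bot
import cv2,numpy as np
s=bot.read_state();print(s)
for n in("top","side"):
    c=bot.read_camera(n);cv2.imwrite(f"pics/{n}0.png",c["img"][:,:,::-1]);np.savez(f"{n}0.npz",**c)
    print(n,c["fovy"],c["cx"],c["cy"],c["R"].round(4).tolist(),c["t"],-np.array(c["R"]).T@c["t"])
E
```

```text
{'time': 0.0, 'joint_pos': array([ 1.12142577e+00,  4.80828952e-01,  1.59686045e+00,  7.30390880e-06,
        1.06509254e+00, -4.66070049e-02]), 'joint_velocities': array([ 5.96830869e-06, -1.09880239e-03,  1.17718305e-03, -5.23138190e-04,
        6.80202685e-04,  6.70944718e-04]), 'joint_torque': array([-2.75454659e-03, -9.50675797e+01, -4.30189526e+01, -4.90951152e-04,
        1.22678478e-02, -6.26144606e-05]), 'tool_pos': array([254.58313104, 597.6322973 , 230.67926247]), 'eef_rot': array([-6.28337677e-01, -3.07781090e+00,  1.80834662e-03]), 'wrist_force': array([-0.19647224,  0.52354646, -0.66665014]), 'torque': array([-0.0978521 , -0.00019149, -0.01191008]), 'grip_force': 0.0, 'opening': 1.0002409906264584}
top 48.27345018374851 320.07674842646696 235.80319465204695 [[0.0044, -1.0, -0.0022], [-0.9951, -0.0042, -0.0984], [0.0984, 0.0026, -0.9951]] [  98.87569103  554.05206322 1483.98068679] [ 404.88247484   97.34209306 1531.51672152]
side 51.859457198731974 322.1223352963112 233.24469024426602 [[0.8558, -0.5173, 0.0088], [-0.3327, -0.5633, -0.7563], [0.3962, 0.6442, -0.6542]] [-400.235996    321.29728535 1208.72384607] [ -29.4761139  -804.75176592 1037.27522292]
```

View pics/top0.png

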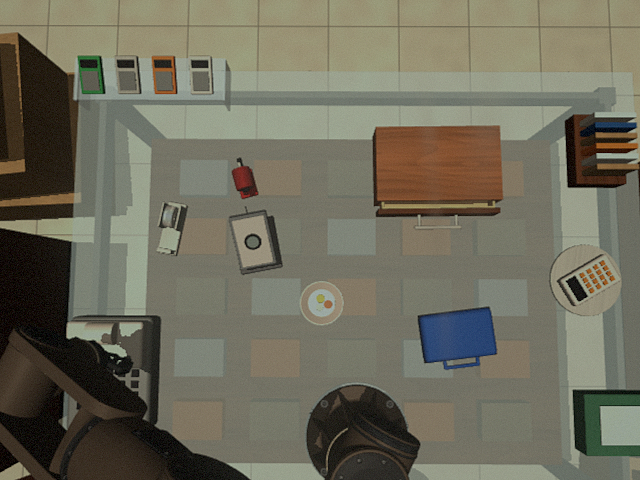

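View pics/side0.png

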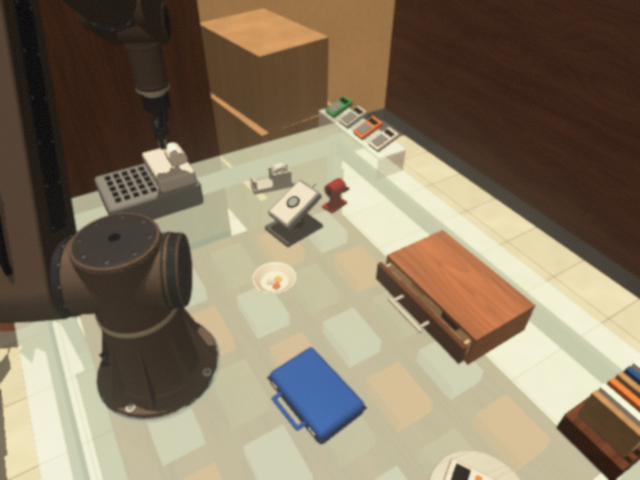

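The top view shows the cabinet at (375–500, 127–215) with its handle bar near (438, 228). The camera head is at (255, 240), the dish at (321, 302) and the case at (457, 335). I'll measure the cabinet, handle and head next.

```bash
cat > h.py <<'E'
import numpy as np,cv2
from scipy.spatial.transform import Rotation as Ro
def load(n): return dict(np.load(n+".npz"))
def ray(c,uv,z):
    uv=np.atleast_2d(uv).astype(float);f=240/np.tan(np.radians(float(c["fovy"]))/2)
    d=np.c_[(uv[:,0]-c["cx"])/f,(uv[:,1]-c["cy"])/f,np.ones(len(uv))]@c["R"]
    o=-c["R"].T@c["t"]
    return o+d*((z-o[2])/d[:,2])[:,None]
def cloud(c):
    v,u=np.mgrid[:480,:640];f=240/np.tan(np.radians(float(c["fovy"]))/2);D=c["depth"]
    P=np.stack([(u-c["cx"])/f*D,(v-c["cy"])/f*D,D],-1)
    return (P-c["t"])@c["R"]
E
python3 - <<'E'
from h import *
c=load("top0");im=c["img"];hsv=cv2.cvtColor(im,cv2.COLOR_RGB2HSV);P=cloud(c)
# cabinet top
def blob(m,box):
    k=np.zeros(m.shape,np.uint8);x0,y0,x1,y1=box;k[y0:y1,x0:x1]=m[y0:y1,x0:x1]
    n,l,s,_=cv2.connectedComponentsWithStats(k);i=1+s[1:,4].argmax();return (l==i).astype(np.uint8)
m=blob((abs(P[...,2]-100)<12)&(hsv[...,1]>90),(340,100,530,225))
ct,_=cv2.findContours(m,0,1);W=ray(c,max(ct,key=len).reshape(-1,2),100)
r=cv2.minAreaRect(W[:,:2].astype(np.float32));print("cab",r,cv2.boxPoints(r).round(1).tolist())
# handle
m=blob((P[...,2]>45)&(P[...,2]<80)&(hsv[...,1]<70),(400,210,480,240))
ys,xs=np.nonzero(m);print("handle px",xs.min(),xs.max(),ys.min(),ys.max(),m.sum())
for z in(62,67):
    W=ray(c,np.c_[xs,ys],z);r=cv2.minAreaRect(W[:,:2].astype(np.float32));print(r,np.median(P[m>0][:,2]))
# lens panel
g=im[200:285,215:295];cv2.imwrite("pics/zoomA.png",np.hstack([cv2.resize(g[...,::-1],None,fx=5,fy=5,interpolation=0),cv2.resize(im[195:245,370:450:1][...,::-1],(400,425),interpolation=0)]))
V=hsv[...,2]
m=blob((P[...,2]>70)&(P[...,2]<160)&(V>150),(215,200,295,285));ys,xs=np.nonzero(m)
Q=P[m>0];cen=np.median(Q,0);u,s,vt=np.linalg.svd(Q-Q.mean(0),full_matrices=False);print("panel",m.sum(),Q.mean(0),Q.min(0),Q.max(0),"n",vt[2],"long",vt[0])
mm=blob((V<90)&(P[...,2]>70),(240,228,266,256));ys,xs=np.nonzero(mm);print("lens px",xs.mean(),ys.mean(),mm.sum(),ray(c,[xs.mean(),ys.mean()],110),np.median(P[mm>0],0))
E
```

```text
cab ((747.342529296875, -220.1826934814453), (205.25856018066406, 341.12615966796875), 1.1195483207702637) [[641.4000244140625, -51.70000076293945], [648.0999755859375, -392.70001220703125], [853.2999877929688, -388.70001220703125], [846.5999755859375, -47.599998474121094]]
handle px 415 461 214 228 252
((592.7058715820312, -224.1721649169922), (38.9843635559082, 127.09886169433594), 0.23985901474952698) 66.29351123158646
((592.0667114257812, -223.0782470703125), (38.8516731262207, 126.66641235351562), 0.23975716531276703) 66.29351123158646
panel 1038 [530.94662309 281.7796998  107.98801367] [465.21994465 233.668883    75.75871607] [594.6611067  331.2823782  140.78459782] n [-0.41956088 -0.08025874  0.90417211] long [-0.89059354 -0.15622275 -0.42712714]
lens px 252.30088495575222 241.12389380530973 113 [[530.44346652 281.62178094 110.        ]] [531.03658821 282.03011322 109.59518831]
```

View pics/zoomA.png

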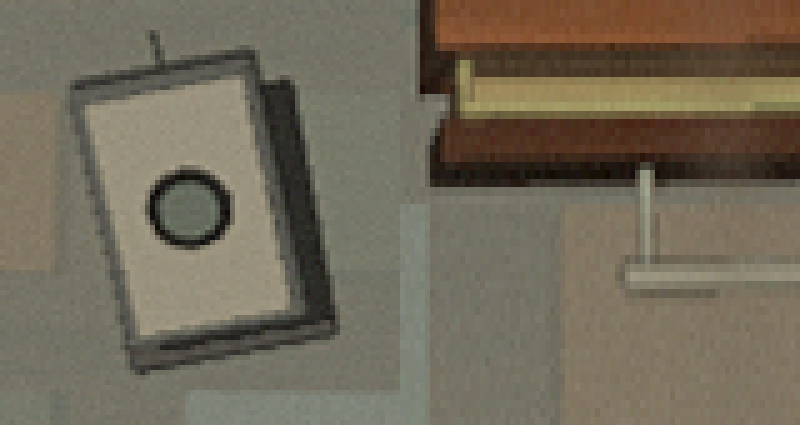

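The lens sits at (530.7, 281.8, 110), which gives a spot at about (489, 274, 201), with the head yawed about 10.2°. The cabinet's yaw is 1.1° and the handle is at about (579, -223.5, 62). All of these fit the sizes given. I'll move above the handle, pre-shaping the jaw to about 28 mm.

```bash
python3 -m crank '{"motion": [[[0,0,-4.1],[3.2,-5.13,0],0.3],[[0,0,-4.1],[3.2,-5.13,0],0.3],[[0,0,-4.1],[3.2,-5.13,0],0.3],[[0,0,-4.1],[3.2,-5.13,0],0.3],[[0,0,-4.1],[3.2,-5.13,0],0.3],[[0,0,-4.1],[3.2,-5.13,0],0.3],[[0,0,-4.1],[3.2,-5.13,0],0.3],[[0,0,-4.1],[3.2,-5.13,0],0.3]]}'
python3 -m crank '{"motion": [[[0,0,-4.1],[0.86,-5.13,0],0.3],[[0,0,-4.1],[0.86,-5.13,0],0.3],[[0,0,-4.1],[0.86,-5.13,0],0.3],[[0,0,-4.1],[0.86,-5.13,0],0.3],[[0,0,-4.1],[0.86,-5.13,0],0.3],[[0,0,-4.1],[0.86,-5.13,0],0.3],[[0,0,-4.1],[0.86,-5.13,0],0.3],[[0,0,-4.1],[0.86,-5.13,0],0.3]]}'
```

```text
time: 1.1
tool_pos: [511.5, 185.7, 231.2]
eef_rot: [-1.475, -2.774, 0.0]
wrist_force: [0.7, 0.2, -0.1]
opening: 0.352
grip_force: 0.0
time: 2.1
tool_pos: [579.5, -224.5, 231.1]
eef_rot: [-2.198, -2.244, 0.0]
wrist_force: [1.6, 0.4, -0.3]
opening: 0.354
grip_force: 0.0
```

```bash
python3 -m crank '{"motion": [[[0,0,0],[0,0.1,-4],0.35],[[0,0,0],[0,0,-4],0.35],[[0,0,0],[0,0,-4],0.35],[[0,0,0],[0,0,-3],0.35],[[0,0,0],[0,0,-2],0.35],[[0,0,0],[0,0,-1.6],0.35],[[0,0,0],[0,0,0],0.35],[[0,0,0],[0,0,0],0.35]]}'
python3 - <<'E'
from station import bot
import cv2
c=bot.read_camera("side");cv2.imwrite("pics/s1.png",cv2.resize(c["img"][180:400,330:550,::-1],None,fx=2.5,fy=2.5))
E
```

```text
time: 3.1
tool_pos: [580.3, -222.1, 45.8]
eef_rot: [2.195, 2.246, 0.001]
wrist_force: [1.0, 0.1, 3.5]
opening: 0.326
grip_force: 1.4
```

View pics/s1.png

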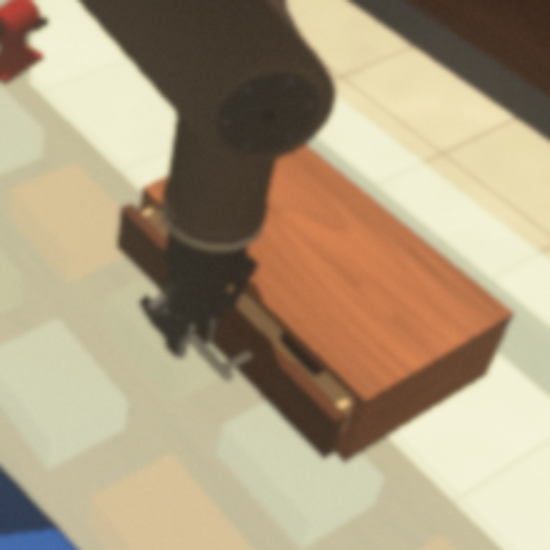

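The fingers straddle the bar, with the handle just right of the fingertips at (225, 360) in the crop. I'll close on it and then pull 134 mm plus a margin.

```bash
python3 -m crank '{"motion": [[[0,0,0],[0,0,0],1],[[0,0,0],[0,0,0],1],[[0,0,0],[0,0,0],1],[[0,0,0],[0,0,0],1],[[0,0,0],[-0.5,-0.01,0],1],[[0,0,0],[-1,-0.02,0],1],[[0,0,0],[-1.5,-0.03,0],1],[[0,0,0],[-2,-0.04,0],1]]}'
```

```text
time: 4.15
tool_pos: [528.9, -222.5, 45.4]
eef_rot: [2.196, 2.247, 0.0]
wrist_force: [1.0, 3.2, 5.0]
opening: 0.104
grip_force: 59.1
```

```bash
python3 -m crank '{"motion": [[[0,0,0],[-2,-0.04,0],1],[[0,0,0],[-2,-0.04,0],1],[[0,0,0],[-1.7,-0.03,0],1],[[0,0,0],[-1,-0.02,0],1],[[0,0,0],[-0.5,-0.01,0],1],[[0,0,0],[-0.4,0,0],1],[[0,0,0],[-0.3,0,0],1],[[0,0,0],[-0.3,0,0],1]]}'
```

```text
time: 5.15
tool_pos: [446.5, -223.6, 45.4]
eef_rot: [-2.195, -2.246, 0.0]
wrist_force: [1.1, 6.8, 7.1]
opening: 0.103
grip_force: 59.3
```

```bash
python3 -m crank '{"motion": [[[0,0,0],[-0.2,0,0],1],[[0,0,0],[-0.2,0,0],1],[[0,0,0],[-0.2,0,0],1],[[0,0,0],[-0.2,0,0],1],[[0,0,0],[-0.2,0,0],1],[[0,0,0],[0,0,0],1],[[0,0,0],[0,0,0],1],[[0,0,0],[0,0,0],1]]}'
```

```text
time: 6.15
tool_pos: [445.6, -224.4, 45.8]
eef_rot: [2.189, 2.237, 0.01]
wrist_force: [67.3, 46.6, -33.8]
opening: 0.101
grip_force: 58.1
```

The drawer is at its stop: x is 445.6, against a predicted 445, and the force has risen. I'll relax, open slightly, lift and back off.

```bash
python3 -m crank '{"motion": [[[0,0,0],[0.4,0,0],1],[[0,0,0],[0.4,0,0],1],[[0,0,0],[0,0,0],0.35],[[0,0,0],[0,0,0],0.35],[[0,0,0],[0,0,0],0.35],[[0,0,0],[0,0,3],0.35],[[0,0,0],[0,0,6],0.35],[[0,0,0],[0,0,6],-1]]}'
python3 -m crank '{"motion": [[[0,0,0],[0,3,5],-1],[[0,0,0],[0,6,1],-1],[[0,0,0],[0,6,0],-1],[[0,0,0],[0,6,0],-1],[[0,0,0],[0,6,0],-1],[[0,0,0],[0,3,0],-1],[[0,0,0],[0,0,0],-1],[[0,0,0],[0,0,0],-1]]}'
python3 - <<'E'
from h import *
from station import bot
for n in("top","side"):
    c=bot.read_camera(n);np.savez(n+"1.npz",**c)
c=load("top1");cv2.imwrite("pics/t2.png",cv2.resize(c["img"][110:270,350:530,::-1],None,fx=3.5,fy=3.5,interpolation=0))
E
```

```text
time: 7.15
tool_pos: [444.8, -224.0, 196.7]
eef_rot: [-2.195, -2.246, 0.001]
wrist_force: [2.0, -0.2, 0.8]
opening: 0.524
grip_force: 0.0
time: 8.15
tool_pos: [445.3, 75.4, 255.2]
eef_rot: [-2.195, -2.247, 0.001]
wrist_force: [0.5, -0.2, -0.2]
opening: 0.996
grip_force: 0.0
```

View pics/t2.png

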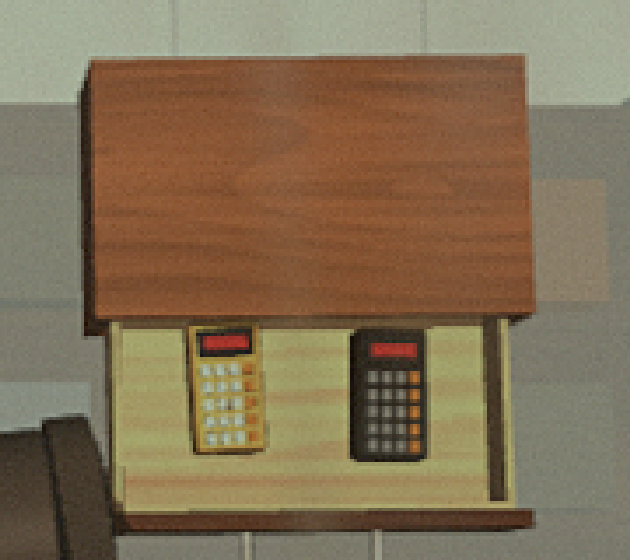

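The drawer is fully open. The gold calculator is on the left at crop (190–266, 325–452) and the black one on the right. I'll locate the gold one by its top face at z = 64.

Run:
```python
from h import *
for n,box in(("top1",(400,195,432,245)),("top1",(445,195,478,245))):
    c=load(n);P=cloud(c);x0,y0,x1,y1=box
    k=np.zeros((480,640),np.uint8);k[y0:y1,x0:x1]=((P[...,2]>52)&(P[...,2]<74))[y0:y1,x0:x1]
    N,l,s,_=cv2.connectedComponentsWithStats(k);i=1+s[1:,4].argmax()
    ct,_=cv2.findContours((l==i).astype(np.uint8),0,1)
    W=ray(c,max(ct,key=len).reshape(-1,2),64);r=cv2.minAreaRect(W[:,:2].astype(np.float32))
    print(s[i],np.median(P[l==i][:,2]),r,cv2.boxPoints(r).round(1).tolist())
c=load("top1")
g=np.array([[188,326],[196,454],[266,450],[260,324]])/3.5+[350,110]
print("gold hand corners",ray(c,g,64)[:,:2].round(1).tolist())
# keys/red display centre via red mask
hsv=cv2.cvtColor(c["img"],cv2.COLOR_RGB2HSV)
```

```text
[403 201  24  38 769] 64.38661602067819 ((596.1201782226562, -159.2147216796875), (104.5304946899414, 57.50801086425781), 3.4261209964752197) [[542.2000122070312, -133.60000610351562], [545.7000122070312, -191.0], [650.0, -184.8000030517578], [646.5999755859375, -127.4000015258789]]
[451 203  21  38 755] 64.51894119012032 ((591.0140380859375, -287.5350036621094), (55.31178283691406, 103.14917755126953), 88.8766098022461) [[538.9000244140625, -314.20001220703125], [642.0, -316.20001220703125], [643.0999755859375, -260.8999938964844], [540.0, -258.8999938964844]]
gold hand corners [[641.9, -130.0], [540.2, -135.2], [543.6, -190.2], [643.7, -187.0]]
```

```bash
python3 -m crank '{"motion": [[[0,0,-10],[1.88,-2.93,0],-0.6],[[0,0,-10],[1.88,-2.93,0],-0.6],[[0,0,-10],[1.88,-2.93,0],-0.6],[[0,0,-10],[1.88,-2.93,0],-0.6],[[0,0,-10],[1.88,-2.93,0],-0.6],[[0,0,-10],[1.88,-2.93,0],-0.6],[[0,0,-10],[1.88,-2.93,0],-0.6],[[0,0,-10],[1.88,-2.93,0],-0.6]]}'
python3 -m crank '{"motion": [[[0,0,-7.8],[0,0,0],-0.6],[[0,0,0],[0,0,-4],-0.6],[[0,0,0],[0,0,-5],-0.6],[[0,0,0],[0,0,-4],-0.6],[[0,0,0],[0,0,-2],-0.6],[[0,0,0],[0,0,-1],-0.6],[[0,0,0],[0,0,0],-0.6],[[0,0,0],[0,0,0],-0.6]]}'
```

```text
time: 9.25
tool_pos: [596.0, -161.0, 255.2]
eef_rot: [-3.127, -0.298, 0.0]
wrist_force: [-0.7, 0.0, -0.8]
opening: 0.802
grip_force: 0.0
time: 10.25
tool_pos: [596.5, -159.1, 96.3]
eef_rot: [3.14, 0.096, 0.002]
wrist_force: [-0.2, -0.1, 0.8]
opening: 0.804
grip_force: 0.0
```

```bash
python3 -m crank '{"motion": [[[0,0,0],[0,0,-2],-0.6],[[0,0,0],[0,0,-1.5],-0.6],[[0,0,0],[0,0,-1.2],-0.6],[[0,0,0],[0,0,-0.7],-0.6],[[0,0,0],[0,0,-0.5],-0.6],[[0,0,0],[0,0,-0.2],-0.6],[[0,0,0],[0,0,0],-0.6],[[0,0,0],[0,0,0],-0.6]]}'
python3 - <<'E'
from h import *
from station import bot
c=bot.read_camera("side");np.savez("side2.npz",**c);cv2.imwrite("pics/s2.png",cv2.resize(c["img"][220:400,360:540,::-1],None,fx=3.2,fy=3.2))
E
```

```text
time: 11.25
tool_pos: [596.2, -158.7, 34.6]
eef_rot: [3.14, 0.097, 0.001]
wrist_force: [-0.4, -0.2, -0.0]
opening: 0.8
grip_force: 0.0
```

View pics/s2.png

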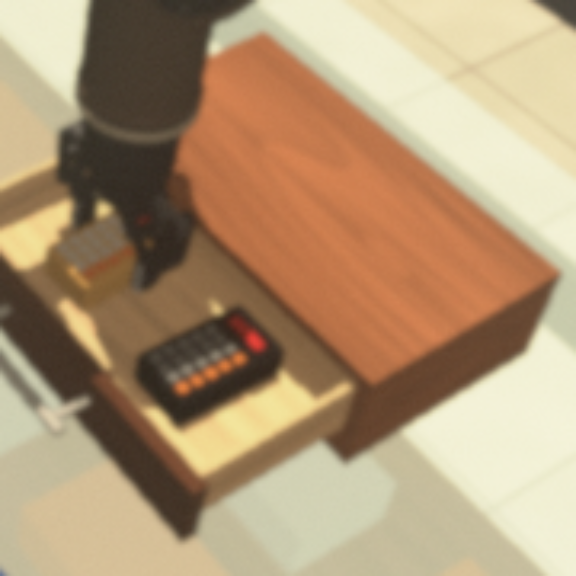

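The fingers straddle the gold calculator at crop (100, 250), and the black one is clear at (210, 365). I'll go down 4 mm and close.

```bash
python3 -m crank '{"motion": [[[0,0,0],[0,0,-0.2],-0.6],[[0,0,0],[0,0,-0.2],-0.6],[[0,0,0],[0,0,0],0],[[0,0,0],[0,0,0],0.5],[[0,0,0],[0,0,0],1],[[0,0,0],[0,0,0],1],[[0,0,0],[0,0,0],1],[[0,0,0],[0,0,0],1]]}'
```

```text
time: 12.3
tool_pos: [596.0, -158.6, 30.3]
eef_rot: [3.14, 0.097, 0.0]
wrist_force: [0.4, 0.4, -0.6]
opening: 0.647
grip_force: 63.4
```

```bash
python3 -m crank '{"motion": [[[0,0,0],[0,0,0.4],1],[[0,0,0],[-0.6,0,0.1],1],[[0,0,0],[-0.8,0,0],1],[[0,0,0],[-0.6,0,0.2],1],[[0,0,0],[0,0,1.5],1],[[0,0,0],[0,0,3],1],[[0,0,0],[0,0,4],1],[[0,0,0],[0,0,4],1]]}'
python3 -m crank '{"motion": [[[0,0,0],[0,0,4],1],[[0,0,0],[0,0,4],1],[[0,0,0],[0,0,3],1],[[0,0,0],[0,0,1],1],[[0,0,0],[0,0,0],1],[[0,0,0],[0,0,0],1],[[0,0,0],[0,0,0],1],[[0,0,0],[0,0,0],1]]}'
python3 - <<'E'
from h import *
from station import bot
s=bot.read_state();print(s["tool_pos"],s["joint_pos"].round(2))
for n in("top","side"):
    c=bot.read_camera(n);np.savez(n+"3.npz",**c)
    cv2.imwrite(f"pics/{n}3.png",c["img"][...,::-1])
a=cv2.imread("pics/top3.png")[120:270,380:530];b=cv2.imread("pics/side3.png")[120:370,340:540]
cv2.imwrite("pics/both3.png",np.hstack([cv2.resize(a,(400,400)),cv2.resize(b,(320,400))]))
E
```

```text
time: 13.3
tool_pos: [576.1, -158.6, 164.6]
eef_rot: [3.14, 0.097, 0.001]
wrist_force: [0.8, -0.5, -1.9]
opening: 0.644
grip_force: 63.7
time: 14.3
tool_pos: [575.7, -158.6, 281.6]
eef_rot: [-3.14, -0.096, 0.002]
wrist_force: [0.4, 0.5, -1.3]
opening: 0.644
grip_force: 63.7
[ 575.74141733 -158.57321559  281.57708659] [-0.32  0.36  1.66 -0.    1.12  1.19]
```

View pics/both3.png

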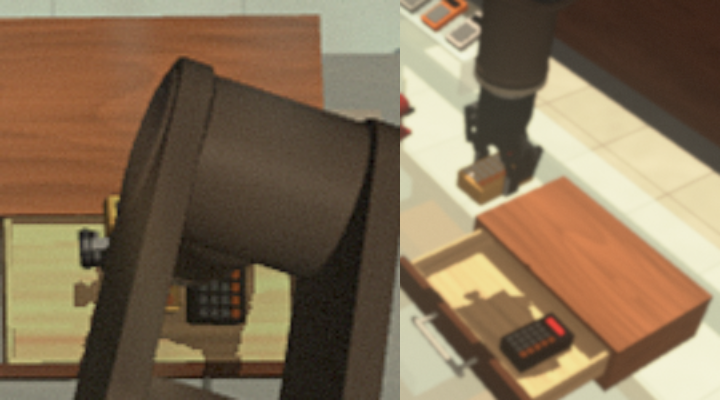

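Gold is held in the air and black is still in the drawer. I'll carry it over the camera, yawing +6.7°, and then tilt 25°.

```bash
python3 -m crank '{"motion": [[[0,0,0.84],[-0.8,3,0],1],[[0,0,0.84],[-1.07,5.4,0],1],[[0,0,0.84],[-1.07,5.6,0],1],[[0,0,0.84],[-1.07,5.6,0],1],[[0,0,0.84],[-1.07,5.6,0],1],[[0,0,0.84],[-1.07,5.6,0],1],[[0,0,0.84],[-1.07,5.6,0],1],[[0,0,0.84],[-1.07,5.4,0],1]]}'
python3 -m crank '{"motion": [[[0.885,-4.92,0],[-0.3,1.5,0],1],[[0.885,-4.92,0],[0,0,0],1],[[0.885,-4.92,0],[0,0,-1],1],[[0.885,-4.92,0],[0,0,-2],1],[[0.885,-4.92,0],[0,0,-2],1],[[0,0,0],[0,0,-2],1],[[0,0,0],[0,0,0],1],[[0,0,0],[0,0,0],1]]}'
```

```text
time: 15.4
tool_pos: [492.5, 261.3, 282.4]
eef_rot: [-3.129, -0.281, -0.001]
wrist_force: [0.7, 0.4, -1.4]
opening: 0.65
grip_force: 63.8
time: 16.4
tool_pos: [490.7, 274.6, 213.1]
eef_rot: [-3.018, -0.27, -0.67]
wrist_force: [-0.0, 0.4, -1.4]
opening: 0.645
grip_force: 64.0
```

```bash
python3 -m crank '{"motion": [[[0,0,0],[0,0,-0.7],1],[[0,0,0],[-0.1,0,-0.6],1],[[0,0,0],[0,0,0],1],[[0,0,0],[0,0,0],1],[[0,0,0],[0,0,0],1],[[0,0,0],[0,0,0],1],[[0,0,0],[0,0,0],1],[[0,0,0],[0,0,0],1]]}'
python3 - <<'E'
from h import *
from station import bot
s=bot.read_state();M=Ro.from_rotvec(s["eef_rot"]).as_matrix();print(s["tool_pos"],M.round(3).tolist())
x=M[:,0];n=-M[:,2];print("tilt",np.degrees(np.arccos(n[2])),"yaw x",np.degrees(np.arctan2(x[1],x[0])),"yaw n",np.degrees(np.arctan2(-n[1],-n[0])),"joints",s["joint_pos"].round(2))
for n in("top","side"):
    c=bot.read_camera(n);np.savez(n+"4.npz",**c)
a=load("top4")["img"][190:290,200:300,::-1];b=load("side4")["img"][130:260,235:365,::-1]
cv2.imwrite("pics/both4.png",np.hstack([cv2.resize(a,(390,520)[:1]*2),cv2.resize(b,(390,390))]))
# panel yaw from top0 contour on the tilted plane, lens from side0
c=load("top0");hsv=cv2.cvtColor(c["img"],cv2.COLOR_RGB2HSV)
P=cloud(c);k=np.zeros((480,640),np.uint8);k[200:285,215:295]=((hsv[...,2]>130)&(P[...,2]>65)&(P[...,2]<160)&(np.abs(P[...,1]-282)<80))[200:285,215:295]
ct,_=cv2.findContours(k,0,1);q=max(ct,key=len).reshape(-1,2)
nn=np.array([-np.sin(np.radians(25))*np.cos(np.radians(10.2)),-np.sin(np.radians(25))*np.sin(np.radians(10.2)),np.cos(np.radians(25))])
p0=np.array([530.7,281.8,110])-2*nn
o=-c["R"].T@c["t"];d=ray(c,q,0)-o;X=o+d*(((p0-o)@nn)/(d@nn))[:,None]
ey=np.array([-np.sin(np.radians(10.2)),np.cos(np.radians(10.2)),0]);ex=np.cross(ey,nn)
r=cv2.minAreaRect(np.c_[(X-p0)@ex,(X-p0)@ey].astype(np.float32));print("panel in guess frame",r)
c=load("side0");g=c["img"][195:210,285:301].mean(2).astype(int)
k=np.zeros((480,640),np.uint8);k[192:212,282:304]=(c["img"].mean(2)<110)[192:212,282:304]
ys,xs=np.nonzero(k);print("lens side px",xs.mean(),ys.mean(),len(xs),ray(c,[xs.mean(),ys.mean()],110))
E
```

```text
time: 17.4
tool_pos: [489.1, 274.4, 199.3]
eef_rot: [-3.018, -0.27, -0.669]
wrist_force: [1.1, -0.1, -1.9]
opening: 0.647
grip_force: 64.0
[489.07577941 274.36531878 199.30887157] [[0.892, 0.178, 0.416], [0.161, -0.984, 0.075], [0.423, 0.0, -0.906]]
tilt 24.994511432919712 yaw x 10.243182521981227 yaw n 10.195300937213137 joints [ 0.56  0.25  2.18 -0.5   0.34  2.39]
panel in guess frame ((-1.5729598999023438, -0.3173065185546875), (133.73097229003906, 83.96598815917969), 0.9227420091629028)
lens side px 293.77777777777777 205.22222222222223 9 [[525.1804599  265.23292068 110.        ]]
```

View pics/both4.png

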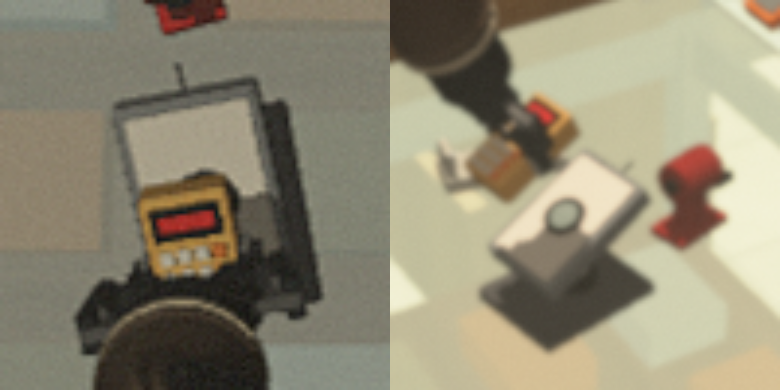

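The calculator is held over the camera, with its display end away. I'll check the lens and the calculator's far lower edge against the expected positions in both views.

Run:
```python
from h import *
def proj(c,X):
    f=240/np.tan(np.radians(float(c["fovy"]))/2);q=np.atleast_2d(X)@c["R"].T+c["t"];return np.c_[f*q[:,0]/q[:,2]+c["cx"],f*q[:,1]/q[:,2]+c["cy"]]
M=Ro.from_rotvec([-3.018,-.27,-.669]).as_matrix();ex=M[:,0];ey=-M[:,1];n=-M[:,2]
S=np.array([489.1,274.4,199.3])+1.7*n;L=np.array([530.7,281.8,110])
out=[]
for nm,lb in(("top",(242,231,263,252)),("side",(283,192,304,212))):
    c=load(nm+"0");x0,y0,x1,y1=lb
    th=cv2.resize(c["img"][y0:y1,x0:x1].min(2),None,fx=8,fy=8,interpolation=cv2.INTER_CUBIC)
    t=np.percentile(th,22);m=(th<t).astype(np.uint8);N,l,s,_=cv2.connectedComponentsWithStats(m);i=1+s[1:,4].argmax()
    ct,_=cv2.findContours((l==i).astype(np.uint8),0,1);e=cv2.fitEllipse(cv2.convexHull(max(ct,key=len)))
    p=(np.array(e[0])+.5)/8-.5+[x0,y0];print(nm,"lens px",p,np.array(e[1])/8,"expected",proj(c,L));out.append((c,p))
    c=load(nm+"4");pts=[S+a*52*ex+b*28*ey+h*32*n for h in(0,1) for a in(1,-1) for b in(1,-1)]
    P=proj(c,pts);img=c["img"][...,::-1].copy();im=cv2.resize(img,None,fx=8,fy=8,interpolation=cv2.INTER_CUBIC)
    Q=((P+.5)*8).round().astype(int)
    for i,j in((0,1),(0,2),(1,3),(2,3),(4,5),(4,6),(5,7),(6,7),(0,4),(1,5),(2,6),(3,7)): cv2.line(im,tuple(map(int,Q[i])),tuple(map(int,Q[j])),(255,0,255) if j<4 else (255,255,0),1)
    cx,cy=Q.mean(0).astype(int);cv2.imwrite(f"pics/ov_{nm}.png",im[cy-250:cy+250,cx-200:cx+200])
cv2.imwrite("pics/ov.png",np.hstack([cv2.imread("pics/ov_top.png"),cv2.imread("pics/ov_side.png")]))
A=[];b=[]
for c,p in out:
    o=-c["R"].T@c["t"];d=ray(c,p,0)[0]-o;d/=np.linalg.norm(d);K=np.eye(3)-np.outer(d,d);A.append(K);b.append(K@o)
X=np.linalg.solve(sum(A),sum(b));print("lens tri",X,[np.linalg.norm(K@X-q) for K,q in zip(A,b)])
```

```text
top lens px [252.47032166 241.35571766] [15.6458683  16.88056183] expected [[252.23566316 241.02773092]]
side lens px [292.67287159 201.6526165 ] [10.86011028 14.16348457] expected [[292.77408892 201.85111968]]
lens tri [529.77661145 280.88796169 111.7137152 ] [np.float64(0.11362767823053599), np.float64(0.11362767823058915)]
```

View pics/ov.png

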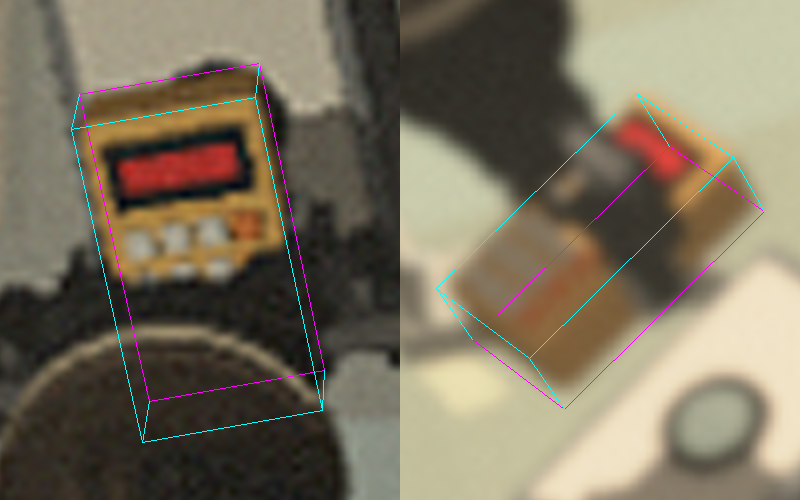

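The lens agrees in both views to within 0.3 px. The side overlay suggests the calculator may sit slightly high, so I'll check the key face's depth and the mask's edges.

Run:
```python
from h import *
M=Ro.from_rotvec([-3.018,-.27,-.669]).as_matrix();ex=M[:,0];ey=-M[:,1];n=-M[:,2]
L=np.array([530.7,281.8,110])
for nm in("top","side"):
    c0,c=load(nm+"0"),load(nm+"4")
    Q=(cloud(c0)-L)@np.c_[ex,ey,n];m=(abs(Q[...,0])<55)&(abs(Q[...,1])<36)&(np.hypot(Q[...,0],Q[...,1])>28)&(abs(Q[...,2])<15)
    A=np.c_[Q[m][:,:2],np.ones(m.sum())];print(nm,"panel plane (slope x,y, offset want -2)",np.linalg.lstsq(A,Q[m][:,2],rcond=None)[0].round(4),m.sum())
    Q=(cloud(c)-L)@np.c_[ex,ey,n];hsv=cv2.cvtColor(c["img"],cv2.COLOR_RGB2HSV)
    for w in(((Q[...,0]>22)&(Q[...,0]<49)),((Q[...,0]>-48)&(Q[...,0]<-22))):
        m=w&(abs(Q[...,1])<22)&(abs(Q[...,2]-132)<14)
        if m.sum()<15: print("few",m.sum());continue
        q=Q[m];print("keyface",m.sum(),"h med",np.median(q[:,2]),np.percentile(q[:,2],[10,90]))
    m=(abs(Q[...,2]-116)<30)&(abs(Q[...,0])<75)&(abs(Q[...,1])<45)&(hsv[...,0]>8)&(hsv[...,0]<28)&(hsv[...,1]>110)
    q=Q[m];print("gold extents",m.sum(),[np.percentile(q[:,i],[0.5,3,97,99.5]).round(1).tolist() for i in range(3)])
```

```text
top panel plane (slope x,y, offset want -2) [ 0.0049  0.0104 -1.7613] 724
keyface 197 h med 133.33571845427957 [129.93736836 136.5211632 ]
few 0
gold extents 331 [[0.9, 2.3, 52.9, 53.3], [-29.7, -28.4, 24.5, 26.8], [103.5, 111.6, 136.8, 138.2]]
side panel plane (slope x,y, offset want -2) [-0.002   0.0029 -1.3244] 418
keyface 61 h med 133.92810189646426 [130.25761218 136.44610279]
keyface 110 h med 134.156397497567 [130.80758792 136.77277836]
gold extents 274 [[-50.1, -49.2, 49.1, 51.4], [-32.2, -30.8, 14.6, 19.4], [108.6, 110.4, 136.8, 138.4]]
```

The calculator is centred, with its height within about 1 mm. Every panel cue suggests about 0.7° more yaw, so I'll trim that, check the drawer and the bystanders, and hold.

```bash
python3 -m crank '{"motion": [[[0,0,0.4],[0,-0.03,-0.03],1],[[0,0,0.3],[0,-0.03,-0.03],1],[[0,0,0],[0,0,0],1],[[0,0,0],[0,0,0],1],[[0,0,0],[0,0,0],1],[[0,0,0],[0,0,0],1],[[0,0,0],[0,0,0],1],[[0,0,0],[0,0,0],1]]}'
python3 - <<'E'
from h import *
from station import bot
s=bot.read_state();M=Ro.from_rotvec(s["eef_rot"]).as_matrix();print(np.degrees(np.arccos(-M[2,2])),np.degrees(np.arctan2(M[1,0],M[0,0])),abs(s["joint_velocities"]).max())
c=bot.read_camera("top");P=cloud(c)
k=np.zeros((480,640),np.uint8);k[235:290,400:480]=((P[...,2]>45)&(P[...,2]<80))[235:290,400:480];k[:258]=0
ys,xs=np.nonzero(k);W=ray(c,np.c_[xs,ys],62);print("handle front x (centre ~+6)",W[:,0].min(),W[:,1].mean())
a=load("top0")["img"].astype(int);d=(abs(c["img"].astype(int)-a).max(2)>60)
for nm,b in dict(case=(415,300,500,370),dish=(298,280,346,326),sharp=(228,155,262,200),tape=(155,198,190,258)).items(): print(nm,d[b[1]:b[3],b[0]:b[2]].mean())
cv2.imwrite("pics/end.png",c["img"][...,::-1])
E
```

```text
time: 18.5
tool_pos: [489.1, 273.8, 198.7]
eef_rot: [-3.014, -0.289, -0.668]
wrist_force: [0.1, 0.2, -1.1]
opening: 0.646
grip_force: 64.0
24.99481880641849 10.949337066710807 0.0012057288537932807
handle front x (centre ~+6) 443.53715682409523 -223.16749170729506
case 0.0
dish 0.2259963768115942
sharp 0.0
tape 0.0
```

View pics/end.png

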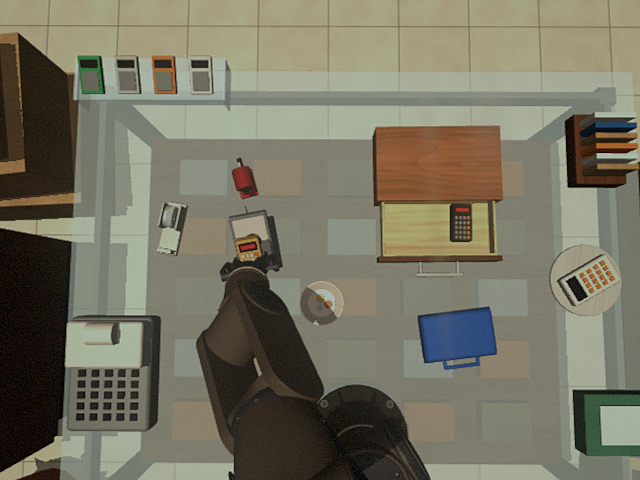

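Everything looks right: the black calculator is in the drawer, and the dish only shows the arm's shadow. I'll do one precise check on the drawer's opening.

Run:
```python
from h import *
e=cv2.imread("pics/end.png")[...,::-1];c=load("top0")
for nm,im,r in(("start",c["img"],(219,240)),("opened",load("top1")["img"],(264,284)),("end",e,(264,284))):
    for cols in((424,436),(442,454)):
        p=im[r[0]:r[1],cols[0]:cols[1]].astype(float).mean((1,2));w=np.clip(p-np.median(p)-12,0,None)
        v=(w*np.arange(*r)).sum()/w.sum();print(nm,v.round(2),ray(c,[np.mean(cols),v],66)[0,:2].round(1))
```

```text
start 227.0 [ 575.4 -201.3]
start 226.7 [ 576.5 -250.9]
opened 274.3 [ 445.5 -199.3]
opened 274.16 [ 446.1 -248.4]
end 274.26 [ 445.6 -199.3]
end 274.07 [ 446.3 -248.4]
```

```bash
python3 -c "
from station import bot
print(bot.sign_off())"
```

```text
the job is handed in; nothing more can be done
None
```

I handed in the job at about 18.6 s: the drawer is open at its stop, the gold calculator is held keys up and square over the lens, centred and about 100 mm away (1–2 mm by the images), the black one is still in the drawer, and nothing else on the counter appears to have moved.

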